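Present the test ball to the scan probe

ROBOT

A 7-joint arm with a two-finger parallel gripper is mounted at the origin on the work surface. World frame = base frame: x ahead of the robot, y to its left, z up, the work surface at z = 0. Lengths are in m, angles in rad, forces in N, time in s.
With the tool pointing down it reaches from about 0.425 to 0.925 m from the base axis. Payload 6.8 kg.
Tool frame: the origin (TCP) lies on the centre line of the jaws, within the pads' length; the fingertips stand 17 mm ahead of it and the grasp point (between the pads) lies 2 mm behind it; z points along the fingers, y is the line along which they close (so a half turn about z gives the same grasp; the last joint's range is limited). The gripper opens to 88 mm and grips with 3 to 60 N. Pads are 20 mm wide; open, the fingers measure 115 mm over their backs; the gripper's body (75 mm by 178 mm) begins 61 mm behind the grasp point.
Start: joints at [1.191, 0.477, 0.022, 1.555, -0.011, 1.109, -0.083], TCP at [0.181, -0.65, 0.24] pointing down, gripper open.
Joint ranges: [-2.96, 2.96], [-0.34, 2.1], [-1.41, 1.46], [0.24, 2.44], [-1.37, 4.51], [0.17, 1.92], [-2.96, 2.96]. Speed limits (rad/s): [2.39, 2.39, 3.14, 3.14, 3.14, 3.14, 3.14].

INTERFACE

Orientations are given as a rotation vector (axis times angle).
In Python, from workcell import r gives the robot as it stands.
- The arm moves only by the tool jog_arm, never from a script. Its argument "commands" is a list of rows, each an object of numbers: "claw": the finger opening in m, from 0 to 0.0878; "dx", "dy", "dz": the shift along the tool's x, y, z in m; "twist": the turn about the tool's z in degrees. In form: [{"claw": .., "dx": .., "dy": .., "dz": .., "twist": ..}, ...]. A call has 1 to 5 rows; each row is the pose to reach, as a shift and turn from the pose commanded when the call began, along the tool's axes at that moment; what a row does not reach only later rows make up. A row lasts 1/8 s, in which the tool goes at most 62.5 mm and 10.7 degrees, less where a joint would pass 70% of its speed; a pose out of reach is approached as far as the arm can. A call with a gripper value outside its range is refused whole. The fingers move at their own pace and stop on an object; "newtons" is the grip in N (left out, the last holds). Time passes only in rows, so rows that repeat a pose let the fingers close. It gives the time, the measured TCP pose, the force, the opening and the grip force at its end, in the units of the state.
- r.state(): the state, without advancing time (a new reading comes with each control period).
- r.snapshot(name): name is "scene" or "top"; returns a dict with "pixels" (384x512x3 uint8, red, green, blue), "intrinsics" (3x3 intrinsics, pixels), "k1" (the pictures are not rectified: a ray, as slopes to the right and down, at radius r is drawn at 1 + k1 r^2 times it, then the intrinsics apply), "rvec" (rotation vector, rad) and "tvec" (3), from world to camera coordinates, as OpenCV has them. Camera axes: x right, y down, z forward; pixel columns grow to the right and rows downward; lengths in m; the calibration is good to about 2 mm. A picture is of the moment at which its call begins. There is no depth.
- r.job_done(): hands the job in; it is judged then, once.
The state is a dict: "time": time; "q": joint angles; "qvel": joint speeds; "effort": joint torques, N m; "tcp_pos": TCP position; "tcp_rot": TCP orientation; "contact_force": force on the tool from outside, world axes, zero at the start; "wrist_torque": the same for the moment, N m; "grip_width": opening from 0.0 (shut) to 1.0 (fully open); "finger_force": force on a finger pad.
Only numpy, scipy, OpenCV 4.12 (cv2) and the standard library are available. Lean on these libraries where they do the work, as an engineer would, in place of code of your own. Each camera call takes 0.05 s, during which the arm holds its last target. There are 200 camera calls.

TASK

Switch on the scan probe by turning the handle on the isolator box clockwise from off to on. Then take the dish by the grip of its bail, lift it straight up off its rest until the ball is level with the middle of the probe's face, and there in the air give it a quarter turn, either way round, so that the open side of the bail squarely faces the probe. Keep the dish level and the ball in its middle all the time, do not touch the ball or disturb the other things, and finish still holding the dish there, steady above its rest.

Things in the scene. Friction and masses are not known exactly. Their poses are not given: they have to be found in the camera images.
- isolator (a joint): rotary isolator handle (rad): 0 off, 1.571 on, a stop at each. Grows as it turns CLOCKWISE seen from above. It resists with about 0.08 N m of friction and stays where it is left; it starts within 0.1 of off. Turn it home against the on stop.
- isolator_grip (a point): on the upright turning axis of the isolator handle, where to grip it, 96 mm above the work surface; turns with it. The handle is a black bar 70 mm long (along x), 14 mm thick (y), its top 16 mm above this point, on a round hub 50 mm across whose top is 26 mm below. The fixed plain grey box (110 x 110 x 60 mm high) ends 36 mm below. At off the bar lies along the box's x, at on across it.
- dish_grip (a point): centre of the grip on top of the dish's bail, 135 mm above the work surface at the start: 64 mm long (along x), 14 mm thick (y), 18 mm high, free below for 50 mm. The bail is an arch of 6 mm steel wire along x, its uprights on the dish rim at x = +63 and -63 mm, open towards +y and -y. Dish and bail: one loose steel piece, 0.24 to 0.39 kg, balanced about its axis.
- dish_middle (a point): middle of the dish's inner floor, 6 mm above its underside, 89 mm straight below dish_grip; x along the bail, z up when level. The dish is round, 132 mm across; its inside is a shallow cone rising outwards at 8 degrees to a rim 15 mm high. It stands loose on the round rest of the station.
- ball_center (a point): centre of the loose white ceramic ball, 25 mm across, 65 g, resting in the middle of the dish, 12.5 mm above dish_middle. It rolls off the middle if the dish tilts over 8 degrees or is jerked, and rolls back if the dish is level and still. Its axes mean nothing.
- rest_top (a point): centre of the flat top of the fixed round rest (84 mm across, 40 mm above the work surface) on which the dish stands; x points from the rest to the probe, z up.
- probe_face (a point): middle of the front face of the fixed white scan probe, 118.5 mm above the work surface and 100 mm from the rest's axis; x points from the rest to the probe. Probe and clamp are within 40 mm to either side, 80 mm behind and 15 mm above this point. At the start an upright of the bail stands between ball and probe, and the ball is 60 mm lower than this point.
- tape: ring roll of paper tape, 60 mm across, 20 mm high, lying flat; origin at the centre of its underside. A bystander, to be left alone.
- pills: brown glass jar with white cap, 46 mm across, 65 mm high; origin at the centre of its underside. A bystander, to be left alone.
- handprobe: white hand-held ultrasound probe lying flat, 115 mm long (x), up to 50 mm wide, 26 mm high; origin at the centre of its underside. A bystander, to be left alone.
- carton: paper medicine carton standing up, 45 x 60 x 90 mm; origin at the centre of its underside. A bystander, to be left alone.
- cup: white plastic cup, 68 mm across, 85 mm high; origin at the centre of its underside. A bystander, to be left alone.
- gel: plastic gel bottle with white cap, 54 mm across, 130 mm high; origin at the centre of its underside. A bystander, to be left alone.
- bowl: steel bowl, 90 mm across, 35 mm high; origin at the centre of its underside. A bystander, to be left alone.
Mind the look-alikes: they are no part of the job. What is shaped like the part that bears isolator but brown or orange is not meant. Leave any red look-alike of the part that bears dish_grip alone.

How it is judged:
By the outcome, as a careful person would: the job done as asked, in the order asked, and still so for the second after the job is handed in, while the arm keeps its last pose, push and grip.
It also fails if it takes over 64 s, if anything falls off the work surface, if the arm or the gripper's body presses on something with over 40 N, if the wrist force passes 120 N, or if a joint passes its speed limit or range.

## Working session

There is one attempt and no reset: what is moved stays moved. The work goes in short steps, Python scripts to look and compute and a tool call to move; the robot and the scene stay as the last step left them, time stands still between calls to the robot, and variables do not carry over. Pictures are saved under pics/ and viewed, at most 13 in all, crops included, and the job is handed in when it is done.

Besides the shell and the picture viewer there is one more tool, called after "Request:" as name(argument=value, ...), one argument or row to a line, values as JSON. jog_arm: Moves the arm, as the interface text tells. Its arguments: {"type":"object","properties":{"commands":{"type":"array","items":{"type":"object","properties":{"claw":{"type":"number"},"dx":{"type":"number"},"dy":{"type":"number"},"dz":{"type":"number"},"twist":{"type":"number"}}}},"newtons":{"type":"number"}},"required":["commands"]}

```bash
mkdir -p pics; cat > h.py <<'E'
import numpy as np, cv2
from workcell import r
def snap(n):
    s=r.snapshot(n); s['R']=cv2.Rodrigues(np.array(s['rvec'],float))[0]; s['t']=np.array(s['tvec'],float).ravel(); s['K']=np.array(s['intrinsics'],float)
    return s
def ray(s,u,v):
    K=s['K']; d=np.array([(u-K[0,2])/K[0,0],(v-K[1,2])/K[1,1]]); x=d.copy()
    for _ in range(20): x=d/(1+s['k1']*(x@x))
    return -s['R'].T@s['t'], s['R'].T@np.array([x[0],x[1],1.])
def onz(s,u,v,z):
    c,d=ray(s,u,v); return c+d*(z-c[2])/d[2]
def proj(s,p):
    q=s['R']@np.array(p,float)+s['t']; x=q[:2]/q[2]; x=x*(1+s['k1']*(x@x)); return s['K'][:2,:2]@x+s['K'][:2,2]
def save(s,n,crop=None,sc=1):
    im=cv2.cvtColor(np.array(s['pixels']),cv2.COLOR_RGB2BGR)
    if crop: a,b,c,d=crop; im=im[b:d,a:c]
    cv2.imwrite('pics/'+n,cv2.resize(im,None,fx=sc,fy=sc,interpolation=cv2.INTER_CUBIC))
E
python3 - <<'E'
from h import *
for n in('scene','top'):
    s=snap(n); save(s,n+'0.png',None,1.5); print(n,-s['R'].T@s['t'],s['R'][2],s['K'][0,0],s['k1'])
print(r.state())
E
```

```text
scene [ 0.8682335  -0.56254242  1.06791402] [-0.31469907  0.47788936 -0.82011357] 412.80864912833175 0.04634860966332228
top [0.37263798 0.00914855 1.3518315 ] [ 0.07077143 -0.00877889 -0.99745393] 407.25175272313925 -0.03235594962345391
{'time': 0.1, 'q': array([ 1.19085852,  0.47767378,  0.02236264,  1.55631991, -0.01150848,
        1.10933655, -0.08308924]), 'qvel': array([ 0.00129563, -0.00352322,  0.0004039 , -0.00454974, -0.00024908,
       -0.00048302, -0.00119144]), 'effort': array([ 4.41693555e-03, -5.84098220e+01,  1.54059000e+00, -2.73315614e+01,
       -5.41056460e-02,  1.30987572e-02,  1.74640564e-05]), 'tcp_pos': array([ 0.18108263, -0.64972399,  0.2388224 ]), 'tcp_rot': array([-3.11105661e+00, -4.25489908e-01,  5.23335804e-04]), 'contact_force': array([ 0.52155184,  0.56864661, -0.57214698]), 'wrist_torque': array([0.01041366, 0.0340389 , 0.05675442]), 'finger_force': 0.0, 'grip_width': 0.9946685105010631}
```

View pics/top0.png

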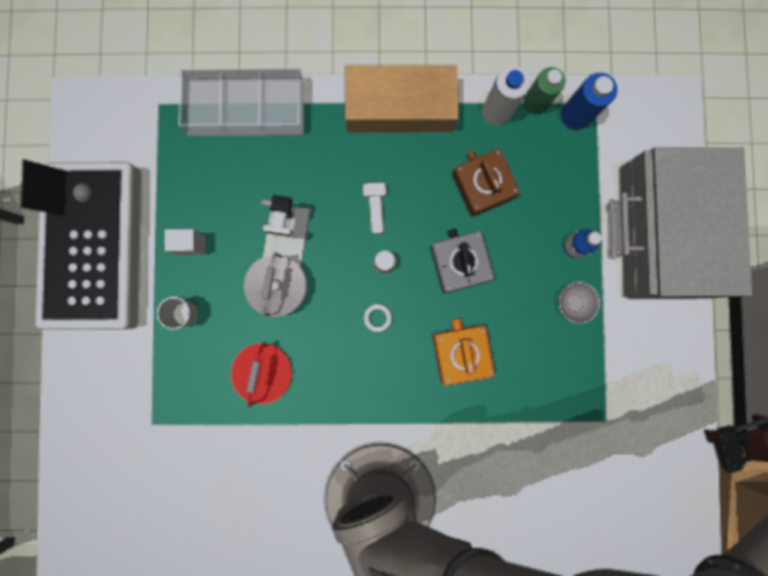

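View pics/scene0.png

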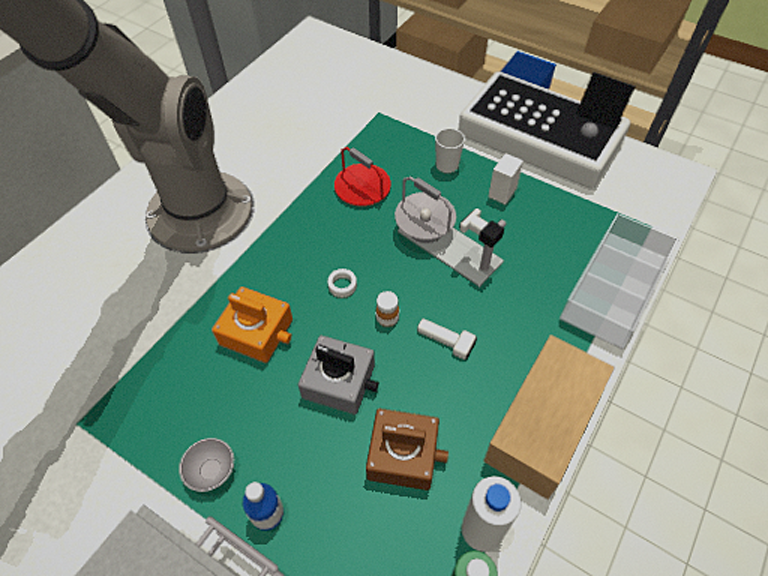

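Candidates (in the 1.5× top view) for the isolator are grey with black handle (463,262), orange (464,354) and brown (486,180). I choose grey. For the dish they are steel (276,285) and red (261,373), and I choose steel. Next is a close crop to check both.

```bash
python3 - <<'E'
from h import *
a=snap('top'); b=snap('scene')
def crop(s,c,k): 
    im=cv2.cvtColor(np.array(s['pixels']),cv2.COLOR_RGB2BGR); x,y,x2,y2=c
    return cv2.resize(im[y:y2,x:x2],(400,300),interpolation=cv2.INTER_CUBIC)
A=crop(a,(275,145,343,196),1);B=crop(b,(190,215,262,269),1);C=crop(a,(140,120,224,183),1);D=crop(b,(250,105,346,177),1)
cv2.imwrite('pics/c1.png',np.vstack([np.hstack([A,B]),np.hstack([C,D])]))
E
```

```text
(no output)
```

View pics/c1.png

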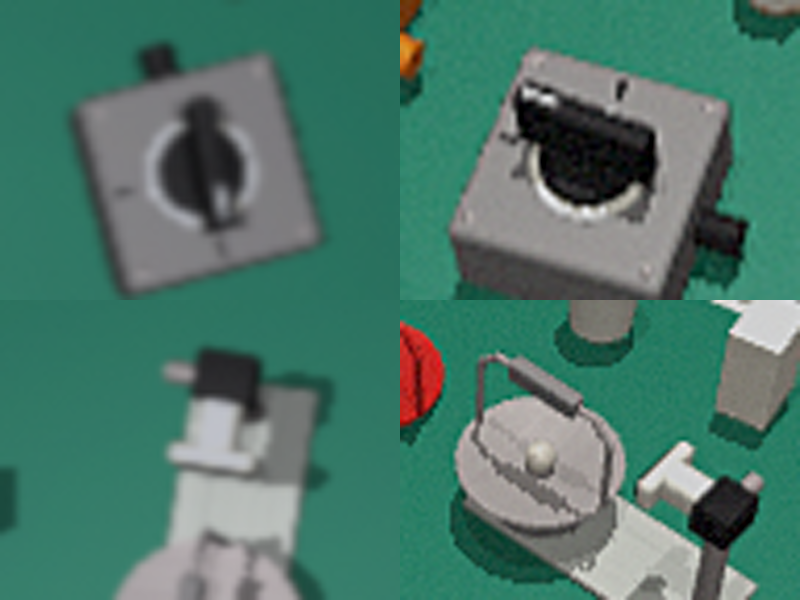

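The crops show the grey isolator with its black bar at off (pointer toward the lower mark, top px ~(311,173)) and the on mark to the left. They also show the steel dish with a white ball (scene px ~(284,143)), the grip at (285,125) and the probe behind it.

```bash
python3 - <<'E'
from h import *
a=snap('top'); b=snap('scene')
ang=lambda p,q:np.degrees(np.arctan2(*(q-p)[[1,0]]))
c=[onz(a,275+x/5.882,145+y/5.882,.06) for x,y in((75,113),(268,55),(322,238),(125,293))]
print('box',np.mean(c,0),[(round(np.linalg.norm(c[i]-c[i-1]),4),round(ang(c[i-1],c[i]),1)) for i in range(4)])
c=[onz(b,190+x/5.556,215+y/5.556,.06) for x,y in((132,48),(330,105),(265,293),(52,235))]
print('boxS',np.mean(c,0),[(round(np.linalg.norm(c[i]-c[i-1]),4),round(ang(c[i-1],c[i]),1)) for i in range(4)])
# handle
c=[onz(a,275+x/5.882,145+y/5.882,.112) for x,y in((222,230),(203,95))]
print('hand',np.mean(c,0),np.linalg.norm(c[1]-c[0]),ang(*c))
# ball, grip in scene
im=np.array(b['pixels']).astype(int)
g=[onz(b,250+x/4.167,105+y/4.167,.135) for x,y in((113,70),(177,105))]
print('grip S',np.mean(g,0),np.linalg.norm(g[1]-g[0]),ang(*g))
print('ball S',onz(b,250+140/4.167,105+158/4.167,.0585))
# dish outline scene/top: grey warm mask vs green
for s,(x0,y0,x1,y1),n in((a,(155,165,215,215),'T'),(b,(255,115,310,170),'S')):
    p=np.array(s['pixels'])[y0:y1,x0:x1].astype(int)
    m=((p[...,1]-p[...,0]<12)&(p.sum(2)>270)).astype(np.uint8)
    m=cv2.morphologyEx(m,cv2.MORPH_OPEN,np.ones((5,5)))
    cn=max(cv2.findContours(m,0,1)[0],key=cv2.contourArea)[:,0]
    w=np.array([onz(s,u+x0,v+y0,.055) for u,v in cn])[:,:2]
    A=np.c_[2*w,np.ones(len(w))]
    for _ in range(6):
        k=np.linalg.lstsq(A,(w**2).sum(1),rcond=None)[0]; R=np.sqrt(k[2]+k[:2]@k[:2]); e=np.linalg.norm(w-k[:2],axis=1)-R
        ok=abs(e)<max(.003,1.5*np.median(abs(e))); w=w[ok]; A=A[ok]
    print('dish',n,k[:2],R,len(w),cn.min(0)+[x0,y0],cn.max(0)+[x0,y0])
# ball in top
save(a,'dt.png',(150,120,220,220),6); 
# probe face edge in top & plate
f=[onz(a,140+x/4.76,120+(y)/4.76,.13) for x,y in((168,158),(256,163))]
print('face top edge',np.mean(f,0),ang(*f))
pl=[onz(a,140+x/4.76,120+y/4.76,.008) for x,y in((318,88),(298,255))]
print('plate edge',ang(pl[1],pl[0]))
E
```

```text
box [ 0.50782512 -0.18057236  0.06      ] [(np.float64(0.1015), np.float64(14.8)), (np.float64(0.1103), np.float64(-73.4)), (np.float64(0.104), np.float64(-164.6)), (np.float64(0.1114), np.float64(105.3))]
boxS [ 0.51556982 -0.18156604  0.06      ] [(np.float64(0.1073), np.float64(105.1)), (np.float64(0.1055), np.float64(14.3)), (np.float64(0.104), np.float64(-74.0)), (np.float64(0.1071), np.float64(-163.8))]
hand [ 0.508689   -0.18080451  0.112     ] 0.07134594664061376 7.081581045189492
grip S [0.46364658 0.22030084 0.135     ] 0.057713608041968706 -5.199007990809719
ball S [0.46469942 0.2187114  0.0585    ]
dish T [0.47066887 0.21766703] 0.07094267129425669 57 [163 165] [203 210]
dish S [0.48165041 0.21054849] 0.07879414955730277 61 [264 129] [309 169]
face top edge [0.56593443 0.20443574 0.13      ] -93.57251641821175
plate edge -6.579745927257169
```

View pics/dt.png

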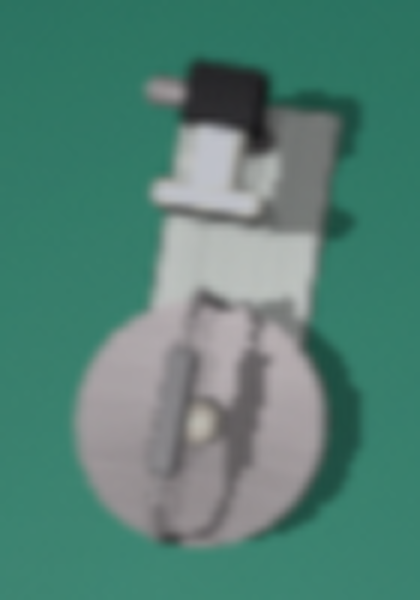

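```bash
python3 - <<'E'
from h import *
a=snap('top'); b=snap('scene')
ang=lambda p,q:np.degrees(np.arctan2(*(q-p)[[1,0]]))
T=lambda x,y,z:onz(a,150+x/6,120+y/6,z)
print('dish',T(201,423,.055),'R',(T(327,423,.055)-T(75,423,.055))[1]/2)
g=T(164,474,.144),T(182,347,.144); print('grip',np.mean(g,0),np.linalg.norm(g[1]-g[0]),ang(*g))
print('ball',T(205,421,.0585))
u=T(163,537,.06),T(205,297,.06); print('upr',np.mean(u,0),np.linalg.norm(u[1]-u[0]),ang(*u))
f=T(152,200,.1185),T(262,212,.1185); print('face',np.mean(f,0),ang(*f))
p=T(310,345,.008),T(340,115,.008); print('plate',ang(*p))
# triangulation of grip centre
def tri(pa,pb):
    (c1,d1),(c2,d2)=ray(a,*pa),ray(b,*pb)
    k=np.linalg.lstsq(np.c_[d1,-d2],c2-c1,rcond=None)[0]; return c1+d1*k[0],c2+d2*k[1]
print(tri((150+173/6,120+411/6),(250+145/4.167,105+87/4.167)))
print(tri((150+205/6,120+421/6),(250+140/4.167,105+158/4.167)))
s=r.state(); from scipy.spatial.transform import Rotation as Ro
print(Ro.from_rotvec(s['tcp_rot']).as_matrix().round(3))
E
```

```text
dish [0.45944348 0.21892429 0.055     ] R -0.06702325254895898
grip [0.45981768 0.21844218 0.144     ] 0.06359419609109708 -7.644248731385934
ball [0.46026157 0.21624312 0.0585    ]
upr [0.4625578  0.22712703 0.06      ] 0.12911236317663594 -9.527644507648352
face [0.56586017 0.20637801 0.1185    ] -96.56464568102082
plate -7.1782607721636476
(array([0.46033072, 0.22041659, 0.13261155]), array([0.46280965, 0.22229775, 0.13311582]))
(array([0.46038112, 0.21652567, 0.0567354 ]), array([0.46429047, 0.21950315, 0.05747702]))
[[ 0.963  0.268 -0.   ]
 [ 0.268 -0.963  0.   ]
 [-0.    -0.    -1.   ]]
```

Request:
jog_arm(
  commands=[
    {"claw":0.06,"dx":0.443,"dy":-0.363,"dz":0.0,"twist":5},
    {"claw":0.06,"dx":0.443,"dy":-0.363,"dz":0.0,"twist":5},
    {"claw":0.06,"dx":0.443,"dy":-0.363,"dz":0.0,"twist":5},
    {"claw":0.06,"dx":0.443,"dy":-0.363,"dz":0.0,"twist":5},
    {"claw":0.06,"dx":0.443,"dy":-0.363,"dz":0.0,"twist":5},
  ],
  newtons=25,
)

```text
time: 1.02
tcp_pos: [0.3619, -0.3929, 0.24]
tcp_rot: [3.128, 0.289, 0.001]
contact_force: [0.7, -1.4, -0.4]
grip_width: 0.684
finger_force: 0.0
```

Request:
jog_arm(
  commands=[
    {"claw":0.06,"dx":0.184,"dy":-0.181},
    {"claw":0.06,"dx":0.184,"dy":-0.181},
    {"claw":0.06,"dx":0.184,"dy":-0.181},
    {"claw":0.06,"dx":0.184,"dy":-0.181},
    {"claw":0.06,"dx":0.184,"dy":-0.181,"dz":0.05},
  ],
)

```text
schema error: expected keys claw, dx, dy, dz, twist
```

Request:
jog_arm(
  commands=[
    {"claw":0.06},
    {"claw":0.06},
  ],
)

```text
schema error: expected keys claw, dx, dy, dz, twist
```

```bash
cat >> h.py <<'E'
from scipy.spatial.transform import Rotation as Ro
def to(x,y,z,deg=None):
    s=r.state(); M=Ro.from_rotvec(s['tcp_rot']).as_matrix(); d=M.T@(np.array([x,y,z])-s['tcp_pos'])
    h=np.degrees(np.arctan2(M[1,0],M[0,0])); print('pos',s['tcp_pos'].round(4),'head',h.round(2),'tilt',M[:2,2].round(4),'shift',d.round(4),'twist',None if deg is None else round(h-deg,2),'q',s['q'].round(2),'t',s['time'],'F',s['contact_force'].round(1),s['wrist_torque'].round(2),'grip',s['grip_width']*.0878,s['finger_force'])
E
python3 - <<'E'
from h import *
to(.510,-.181,.095,10)
b=snap('scene');a=snap('top');save(b,'s1.png',(160,160,290,270),5)
E
```

```text
pos [ 0.3619 -0.3929  0.24  ] head 10.56 tilt [ 0.0007 -0.0006] shift [ 0.1844 -0.1812  0.145 ] twist 0.56 q [ 0.78  0.25 -0.08  1.89  0.02  1.01 -0.7 ] t 1.025 F [ 0.7 -1.4 -0.4] [-0.09 -0.03 -0.  ] grip 0.06001681896294046 0.0
```

View pics/s1.png

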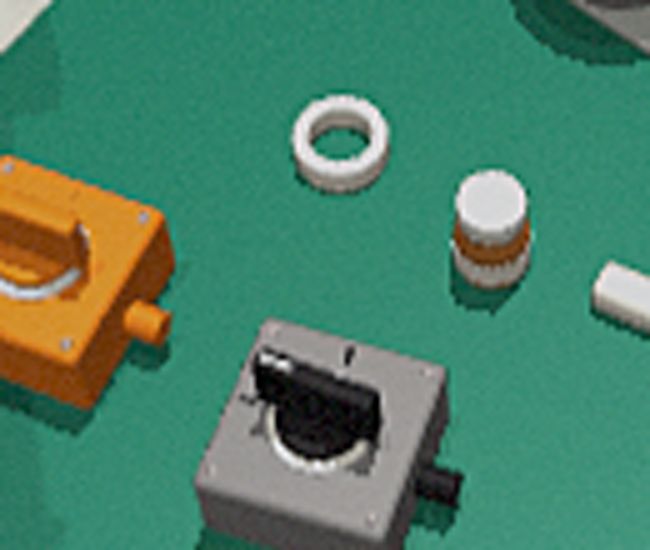

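The picture shows the grey isolator still untouched (bar at crop px ~(315,390)), with the orange one and the tape beside it. The last two moves were refused because every row needs all the keys.

Request:
jog_arm(
  commands=[
    {"claw":0.06,"dx":0.184,"dy":-0.181,"dz":0,"twist":0},
    {"claw":0.06,"dx":0.184,"dy":-0.181,"dz":0,"twist":0},
    {"claw":0.06,"dx":0.184,"dy":-0.181,"dz":0,"twist":0},
    {"claw":0.06,"dx":0.184,"dy":-0.181,"dz":0,"twist":0},
    {"claw":0.06,"dx":0.184,"dy":-0.181,"dz":0.06,"twist":0},
  ],
)

```text
time: 1.75
tcp_pos: [0.5152, -0.1791, 0.1833]
tcp_rot: [3.125, 0.3, 0.019]
contact_force: [0.7, -1.3, -0.5]
grip_width: 0.683
finger_force: 0.0
```

Request:
jog_arm(
  commands=[
    {"claw":0.06,"dx":0,"dy":0,"dz":0.01,"twist":0},
    {"claw":0.06,"dx":0,"dy":0,"dz":0.01,"twist":0},
  ],
)

```text
time: 2.0
tcp_pos: [0.5078, -0.1843, 0.1697]
tcp_rot: [3.128, 0.286, -0.003]
contact_force: [-0.4, -0.1, -0.2]
grip_width: 0.681
finger_force: 0.0
```

```bash
python3 - <<'E'
from h import *
to(.510,-.181,.095,10)
b=snap('scene');a=snap('top')
im=lambda s,c:cv2.resize(cv2.cvtColor(np.array(s['pixels']),cv2.COLOR_RGB2BGR)[c[1]:c[3],c[0]:c[2]],(400,400),interpolation=cv2.INTER_CUBIC)
cv2.imwrite('pics/s2.png',np.hstack([im(b,(175,190,275,290)),im(a,(265,130,345,210))]))
E
```

```text
pos [ 0.5078 -0.1843  0.1697] head 10.46 tilt [-0.0016 -0.0002] shift [ 0.0029 -0.0028  0.0747] twist 0.46 q [ 0.41  0.35 -0.22  1.93  0.1   0.87 -1.25] t 2.0 F [-0.4 -0.1 -0.2] [-0.01 -0.02  0.03] grip 0.05982039368431028 0.0
```

View pics/s2.png

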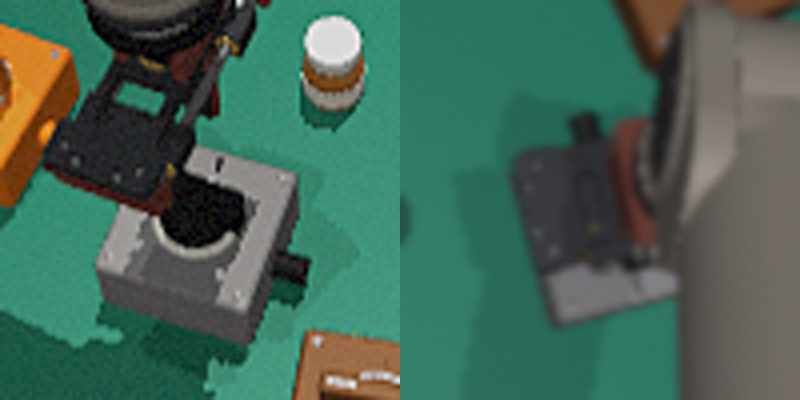

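The gripper stands over the grey box (scene crop ~(200,200)) with nothing in the way. Descend and grip.

Request:
jog_arm(
  commands=[
    {"claw":0.06,"dx":0.003,"dy":-0.003,"dz":0.03,"twist":0.5},
    {"claw":0.06,"dx":0.003,"dy":-0.003,"dz":0.055,"twist":0.5},
    {"claw":0.06,"dx":0.003,"dy":-0.003,"dz":0.074,"twist":0.5},
    {"claw":0.06,"dx":0.003,"dy":-0.003,"dz":0.074,"twist":0.5},
    {"claw":0.0,"dx":0.003,"dy":-0.003,"dz":0.074,"twist":0.5},
  ],
  newtons=20,
)

```text
time: 2.72
tcp_pos: [0.512, -0.1802, 0.0973]
tcp_rot: [3.129, 0.274, 0.004]
contact_force: [0.2, -0.4, 0.4]
grip_width: 0.609
finger_force: 0.0
```

Request:
jog_arm(
  commands=[
    {"claw":0.0,"dx":0,"dy":0,"dz":0,"twist":0},
    {"claw":0.0,"dx":0,"dy":0,"dz":0,"twist":0},
    {"claw":0.0,"dx":0,"dy":0,"dz":0,"twist":0},
  ],
)

```text
time: 3.1
tcp_pos: [0.5111, -0.1794, 0.096]
tcp_rot: [3.129, 0.276, 0.001]
contact_force: [-0.0, -0.3, -0.5]
grip_width: 0.263
finger_force: 0.0
```

```bash
python3 -c "
from h import *
to(.510,-.181,.095,10)"
```

```text
pos [ 0.5111 -0.1794  0.096 ] head 10.07 tilt [ 0.0005 -0.0002] shift [-0.0014  0.0014  0.001 ] twist 0.07 q [ 0.39  0.45 -0.21  1.98  0.14  0.72 -1.3 ] t 3.1 F [-0.  -0.3 -0.5] [0.08 0.06 0.04] grip 0.02311999718415493 0.0
```

Request:
jog_arm(
  commands=[
    {"claw":0.0,"dx":0,"dy":0,"dz":0,"twist":0},
    {"claw":0.0,"dx":0,"dy":0,"dz":0,"twist":0},
    {"claw":0.0,"dx":0,"dy":0,"dz":0,"twist":0},
  ],
)

```text
time: 3.48
tcp_pos: [0.5111, -0.1798, 0.0958]
tcp_rot: [3.129, 0.275, 0.0]
contact_force: [-0.2, -1.8, 1.2]
grip_width: 0.158
finger_force: 20.0
```

```bash
python3 -c "
from h import *
to(.510,-.181,.095,-75)"
```

```text
pos [ 0.5111 -0.1798  0.0958] head 10.06 tilt [ 0.0003 -0.0005] shift [-0.0013  0.001   0.0008] twist 85.06 q [ 0.39  0.45 -0.21  1.98  0.14  0.72 -1.3 ] t 3.475 F [-0.2 -1.8  1.2] [-0.33  0.01 -0.01] grip 0.013836041653771378 19.99443769454956
```

Request:
jog_arm(
  commands=[
    {"claw":0.0,"dx":0,"dy":0,"dz":0,"twist":8},
    {"claw":0.0,"dx":0,"dy":0,"dz":0,"twist":16},
    {"claw":0.0,"dx":0,"dy":0,"dz":0,"twist":24},
    {"claw":0.0,"dx":0,"dy":0,"dz":0,"twist":32},
    {"claw":0.0,"dx":0,"dy":0,"dz":0,"twist":40},
  ],
)

```text
time: 4.1
tcp_pos: [0.511, -0.18, 0.0958]
tcp_rot: [3.032, -0.818, 0.001]
contact_force: [0.2, -2.5, 0.3]
grip_width: 0.16
finger_force: 20.0
```

Request:
jog_arm(
  commands=[
    {"claw":0.0,"dx":0,"dy":0,"dz":0,"twist":8},
    {"claw":0.0,"dx":0,"dy":0,"dz":0,"twist":16},
    {"claw":0.0,"dx":0,"dy":0,"dz":0,"twist":24},
    {"claw":0.0,"dx":0,"dy":0,"dz":0,"twist":32},
    {"claw":0.0,"dx":0,"dy":0,"dz":0,"twist":40},
  ],
)

```text
time: 4.72
tcp_pos: [0.5108, -0.1802, 0.0958]
tcp_rot: [2.57, -1.806, 0.001]
contact_force: [-1.4, -2.8, 1.1]
grip_width: 0.159
finger_force: 20.0
```

```bash
python3 -c "
from h import *
to(.510,-.181,.095,-75)"
```

```text
pos [ 0.5108 -0.1802  0.0958] head -70.21 tilt [ 0.     -0.0009] shift [0.0005 0.0011 0.0008] twist 4.79 q [ 0.11  0.45  0.14  2.   -0.09  0.7  -2.49] t 4.725 F [-1.4 -2.8  1.1] [-0.54  0.11  0.14] grip 0.014002631815142379 19.99780386686325
```

Request:
jog_arm(
  commands=[
    {"claw":0.0,"dx":0,"dy":0,"dz":0,"twist":3},
    {"claw":0.0,"dx":0,"dy":0,"dz":0,"twist":6},
    {"claw":0.0,"dx":0,"dy":0,"dz":0,"twist":8},
    {"claw":0.0,"dx":0,"dy":0,"dz":0,"twist":8},
  ],
)

```text
time: 5.22
tcp_pos: [0.5108, -0.1799, 0.0958]
tcp_rot: [2.443, -1.974, 0.001]
contact_force: [-1.9, -4.6, 3.7]
grip_width: 0.164
finger_force: 20.5
```

```bash
python3 -c "
from h import *
to(.510,-.181,.095,-75)"
```

```text
pos [ 0.5108 -0.1799  0.0958] head -77.9 tilt [-0.0002 -0.0008] shift [0.0009 0.001  0.0008] twist -2.9 q [ 0.08  0.45  0.17  2.01 -0.12  0.7  -2.6 ] t 5.225 F [-1.9 -4.6  3.7] [-0.76  0.43  0.46] grip 0.014437748523123847 20.486089289188385
```

Request:
jog_arm(
  commands=[
    {"claw":0.0,"dx":0,"dy":0,"dz":0,"twist":2},
    {"claw":0.0,"dx":0,"dy":0,"dz":0,"twist":2},
  ],
)

```text
time: 5.48
tcp_pos: [0.5107, -0.1797, 0.0958]
tcp_rot: [2.407, -2.019, 0.0]
contact_force: [-3.0, -4.5, 5.2]
grip_width: 0.17
finger_force: 21.2
```

```bash
python3 -c "
from h import *
to(.510,-.181,.095,-75)"
```

```text
pos [ 0.5107 -0.1797  0.0958] head -79.97 tilt [-0.0003 -0.0004] shift [0.0011 0.0009 0.0008] twist -4.97 q [ 0.08  0.45  0.18  2.01 -0.12  0.7  -2.63] t 5.475 F [-3.  -4.5  5.2] [-0.77  0.54  0.6 ] grip 0.01495695467189597 21.237871516495943
```

Request:
jog_arm(
  commands=[
    {"claw":0.05,"dx":0,"dy":0,"dz":0,"twist":0},
    {"claw":0.05,"dx":0,"dy":0,"dz":0,"twist":0},
    {"claw":0.05,"dx":0,"dy":0,"dz":-0.03,"twist":0},
    {"claw":0.05,"dx":0,"dy":0,"dz":-0.08,"twist":0},
    {"claw":0.05,"dx":0,"dy":0,"dz":-0.14,"twist":0},
  ],
)

```text
time: 6.1
tcp_pos: [0.5104, -0.1783, 0.2362]
tcp_rot: [2.408, -2.017, -0.004]
contact_force: [1.1, -0.1, 0.7]
grip_width: 0.57
finger_force: 0.0
```

```bash
python3 -c "
from h import *
to(.461,.219,.235,-7.5)"
```

```text
pos [ 0.5104 -0.1783  0.2362] head -79.91 tilt [-0.0022  0.0012] shift [-0.3998 -0.021   0.0018] twist -72.41 q [ 0.04  0.26  0.22  1.89 -0.07  1.   -2.68] t 6.1 F [ 1.1 -0.1  0.7] [ 0.06 -0.11  0.03] grip 0.05005057374715548 0.0
```

Request:
jog_arm(
  commands=[
    {"claw":0.05,"dx":-0.2,"dy":-0.01,"dz":0,"twist":-36},
    {"claw":0.05,"dx":-0.2,"dy":-0.01,"dz":0,"twist":-36},
    {"claw":0.05,"dx":-0.2,"dy":-0.01,"dz":0,"twist":-36},
    {"claw":0.05,"dx":-0.2,"dy":-0.01,"dz":0,"twist":-36},
  ],
)

```text
time: 6.6
tcp_pos: [0.485, 0.0244, 0.2357]
tcp_rot: [-2.918, 1.159, 0.001]
contact_force: [-0.1, -0.0, -0.0]
grip_width: 0.571
finger_force: 0.0
```

```bash
python3 - <<'E'
from h import *
to(.461,.219,.235,-7.5)
b=snap('scene');a=snap('top')
im=lambda s,c:cv2.resize(cv2.cvtColor(np.array(s['pixels']),cv2.COLOR_RGB2BGR)[c[1]:c[3],c[0]:c[2]],(400,400),interpolation=cv2.INTER_CUBIC)
cv2.imwrite('pics/s3.png',np.hstack([im(b,(190,210,265,285)),im(a,(275,140,340,205))]))
E
```

```text
pos [0.485  0.0244 0.2357] head -43.34 tilt [-0.0002  0.002 ] shift [-0.151  -0.125   0.0011] twist -35.84 q [-0.18  0.17  0.    2.   -0.    0.97 -2.5 ] t 6.6 F [-0.1 -0.  -0. ] [ 0.03 -0.03 -0.02] grip 0.050163823929891084 0.0
```

View pics/s3.png

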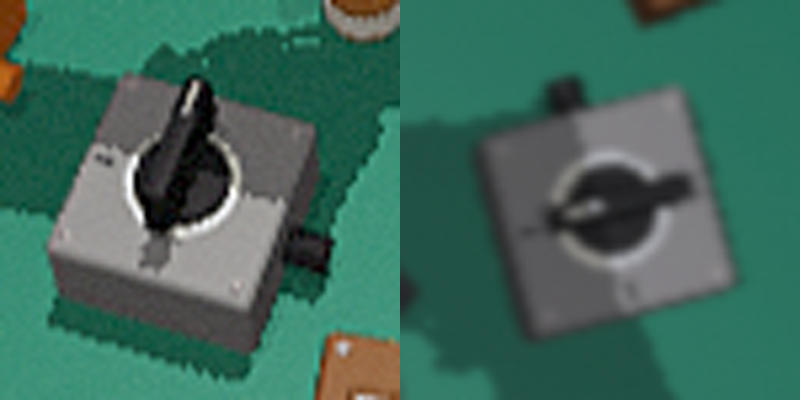

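The bar now lies across the box, pointing at the on mark (right crop ~(555,215) toward the mark at (525,230)). On to the dish.

Request:
jog_arm(
  commands=[
    {"claw":0.05,"dx":-0.151,"dy":-0.125,"dz":0,"twist":-36},
    {"claw":0.05,"dx":-0.151,"dy":-0.125,"dz":0,"twist":-36},
    {"claw":0.05,"dx":-0.151,"dy":-0.125,"dz":0,"twist":-36},
    {"claw":0.05,"dx":-0.151,"dy":-0.125,"dz":0,"twist":-36},
    {"claw":0.05,"dx":-0.151,"dy":-0.125,"dz":0,"twist":-36},
  ],
)

```text
time: 7.32
tcp_pos: [0.4645, 0.2131, 0.2353]
tcp_rot: [3.133, -0.223, -0.001]
contact_force: [-0.2, -0.4, 0.2]
grip_width: 0.573
finger_force: 0.0
```

Request:
jog_arm(
  commands=[
    {"claw":0.05,"dx":0,"dy":0,"dz":0,"twist":0},
    {"claw":0.05,"dx":0,"dy":0,"dz":0,"twist":0},
  ],
)

```text
time: 7.58
tcp_pos: [0.4644, 0.2124, 0.2356]
tcp_rot: [3.133, -0.224, 0.0]
contact_force: [-0.2, -0.8, -0.4]
grip_width: 0.565
finger_force: 0.0
```

```bash
python3 - <<'E'
from h import *
to(.461,.219,.133,-7.5)
b=snap('scene');a=snap('top')
im=lambda s,c:cv2.resize(cv2.cvtColor(np.array(s['pixels']),cv2.COLOR_RGB2BGR)[c[1]:c[3],c[0]:c[2]],(400,400),interpolation=cv2.INTER_CUBIC)
cv2.imwrite('pics/s4.png',np.hstack([im(b,(240,80,340,180)),im(a,(140,130,220,210))]))
E
```

```text
pos [0.4644 0.2124 0.2356] head -8.16 tilt [ 0.     -0.0005] shift [-0.0043 -0.0061  0.1026] twist -0.66 q [-0.38  0.22 -0.2   1.94  0.05  0.99 -2.31] t 7.575 F [-0.2 -0.8 -0.4] [ 0.02 -0.    0.01] grip 0.04960613153853205 0.0
```

View pics/s4.png

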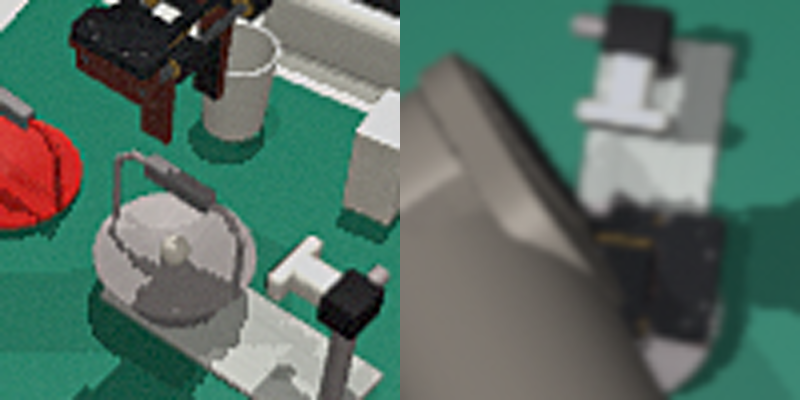

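The open jaws stand over the grip of the steel dish (scene crop px ~(180,185)). The ball is at the middle of the dish (175,250) and the red look-alike is clear.

Request:
jog_arm(
  commands=[
    {"claw":0.05,"dx":-0.003,"dy":-0.0065,"dz":0.03,"twist":-0.7},
    {"claw":0.05,"dx":-0.003,"dy":-0.0065,"dz":0.055,"twist":-0.7},
    {"claw":0.05,"dx":-0.003,"dy":-0.0065,"dz":0.075,"twist":-0.7},
    {"claw":0.05,"dx":-0.003,"dy":-0.0065,"dz":0.09,"twist":-0.7},
    {"claw":0.05,"dx":-0.003,"dy":-0.0065,"dz":0.102,"twist":-0.7},
  ],
  newtons=6,
)

```text
time: 8.3
tcp_pos: [0.4619, 0.2207, 0.1331]
tcp_rot: [3.135, -0.199, 0.0]
contact_force: [-0.0, 0.4, 0.1]
grip_width: 0.572
finger_force: 0.0
```

Request:
jog_arm(
  commands=[
    {"claw":0.03,"dx":0,"dy":0,"dz":0,"twist":0},
    {"claw":0.03,"dx":0,"dy":0,"dz":0,"twist":0},
    {"claw":0.03,"dx":0,"dy":0,"dz":0,"twist":0},
  ],
)

```text
time: 8.68
tcp_pos: [0.4622, 0.2212, 0.1343]
tcp_rot: [-3.135, 0.198, -0.002]
contact_force: [0.4, 0.3, -0.1]
grip_width: 0.345
finger_force: 0.0
```

```bash
python3 - <<'E'
from h import *
to(.462,.2195,.133,-7.5)
b=snap('scene');a=snap('top')
im=lambda s,c:cv2.resize(cv2.cvtColor(np.array(s['pixels']),cv2.COLOR_RGB2BGR)[c[1]:c[3],c[0]:c[2]],(500,500),interpolation=cv2.INTER_CUBIC)
cv2.imwrite('pics/s5.png',im(b,(250,95,320,165)))
E
```

```text
pos [0.4622 0.2212 0.1343] head -7.23 tilt [0.0012 0.0006] shift [0.     0.0017 0.0013] twist 0.27 q [-0.41  0.35 -0.2   2.03  0.1   0.77 -2.36] t 8.675 F [ 0.4  0.3 -0.1] [0.03 0.01 0.01] grip 0.030334456489890197 0.0
```

View pics/s5.png

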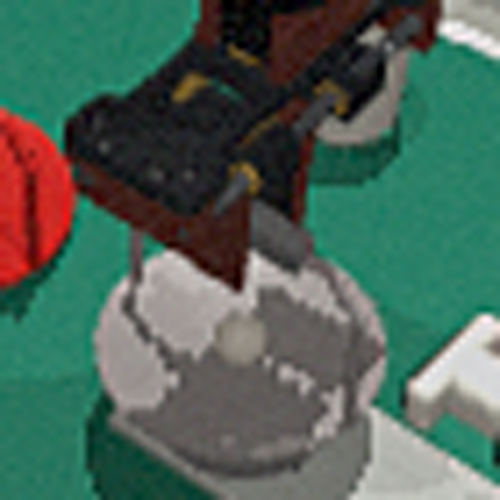

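The grip lies between the jaws (crop ~(285,235)) and the ball is still at the middle (240,340). Close gently.

Request:
jog_arm(
  commands=[
    {"claw":0.022,"dx":0,"dy":0.001,"dz":0,"twist":0.2},
    {"claw":0.019,"dx":0,"dy":0.001,"dz":0,"twist":0.2},
    {"claw":0.017,"dx":0,"dy":0.001,"dz":0,"twist":0.2},
    {"claw":0.015,"dx":0,"dy":0.001,"dz":0,"twist":0.2},
    {"claw":0.013,"dx":0,"dy":0.001,"dz":0,"twist":0.2},
  ],
  newtons=6,
)

```text
time: 9.4
tcp_pos: [0.4615, 0.2202, 0.1338]
tcp_rot: [-3.135, 0.203, 0.0]
contact_force: [-0.1, 1.2, 0.9]
grip_width: 0.162
finger_force: 6.0
```

Request:
jog_arm(
  commands=[
    {"claw":0.012,"dx":0,"dy":0,"dz":0,"twist":0},
    {"claw":0.01,"dx":0,"dy":0,"dz":0,"twist":0},
    {"claw":0.0,"dx":0,"dy":0,"dz":0,"twist":0},
    {"claw":0.0,"dx":0,"dy":0,"dz":0,"twist":0},
  ],
  newtons=15,
)

```text
time: 9.9
tcp_pos: [0.4616, 0.2202, 0.1338]
tcp_rot: [-3.135, 0.203, -0.0]
contact_force: [-2.5, 2.0, 3.3]
grip_width: 0.162
finger_force: 15.0
```

Request:
jog_arm(
  commands=[
    {"claw":0.0,"dx":0,"dy":0,"dz":0,"twist":0},
    {"claw":0.0,"dx":0,"dy":0,"dz":0,"twist":0},
  ],
  newtons=35,
)

```text
time: 10.15
tcp_pos: [0.4616, 0.2201, 0.1338]
tcp_rot: [-3.135, 0.203, -0.0]
contact_force: [-0.8, 1.5, 3.9]
grip_width: 0.161
finger_force: 35.0
```

```bash
python3 -c "
from h import *
to(.462,.2195,.193,-7.5)"
```

```text
pos [0.4616 0.2201 0.1338] head -7.42 tilt [0.0001 0.0003] shift [ 0.0005  0.0006 -0.0592] twist 0.08 q [-0.41  0.35 -0.19  2.03  0.1   0.77 -2.36] t 10.15 F [-0.8  1.5  3.9] [0.69 0.42 0.03] grip 0.014093149138117704 35.00141143798828
```

Request:
jog_arm(
  commands=[
    {"claw":0.0,"dx":0,"dy":0,"dz":-0.001,"twist":0},
    {"claw":0.0,"dx":0,"dy":0,"dz":-0.003,"twist":0},
    {"claw":0.0,"dx":0,"dy":0,"dz":-0.006,"twist":0},
    {"claw":0.0,"dx":0,"dy":0,"dz":-0.009,"twist":0},
    {"claw":0.0,"dx":0,"dy":0,"dz":-0.012,"twist":0},
  ],
  newtons=35,
)

```text
time: 10.78
tcp_pos: [0.4616, 0.2198, 0.1458]
tcp_rot: [3.135, -0.204, -0.0]
contact_force: [-1.0, 0.6, -4.2]
grip_width: 0.158
finger_force: 35.0
```

Request:
jog_arm(
  commands=[
    {"claw":0.0,"dx":0,"dy":0,"dz":-0.003,"twist":0},
    {"claw":0.0,"dx":0,"dy":0,"dz":-0.006,"twist":0},
    {"claw":0.0,"dx":0,"dy":0,"dz":-0.008,"twist":0},
    {"claw":0.0,"dx":0,"dy":0,"dz":-0.009,"twist":0},
  ],
)

```text
time: 11.28
tcp_pos: [0.4616, 0.22, 0.1548]
tcp_rot: [-3.135, 0.203, -0.0]
contact_force: [0.0, -0.6, -2.3]
grip_width: 0.155
finger_force: 35.0
```

```bash
python3 - <<'E'
from h import *
to(.4615,.2200,.1938,-7.5)
b=snap('scene');a=snap('top')
im=lambda s,c:cv2.resize(cv2.cvtColor(np.array(s['pixels']),cv2.COLOR_RGB2BGR)[c[1]:c[3],c[0]:c[2]],(560,560),interpolation=cv2.INTER_CUBIC)
cv2.imwrite('pics/s6.png',im(b,(250,90,320,160)))
E
```

```text
pos [0.4616 0.22   0.1548] head -7.42 tilt [0.0002 0.0001] shift [-0.0001 -0.     -0.039 ] twist 0.08 q [-0.4   0.32 -0.2   2.01  0.09  0.81 -2.35] t 11.275 F [ 0.  -0.6 -2.3] [ 0.    0.   -0.02] grip 0.013620309196520535 34.99937653541565
```

View pics/s6.png

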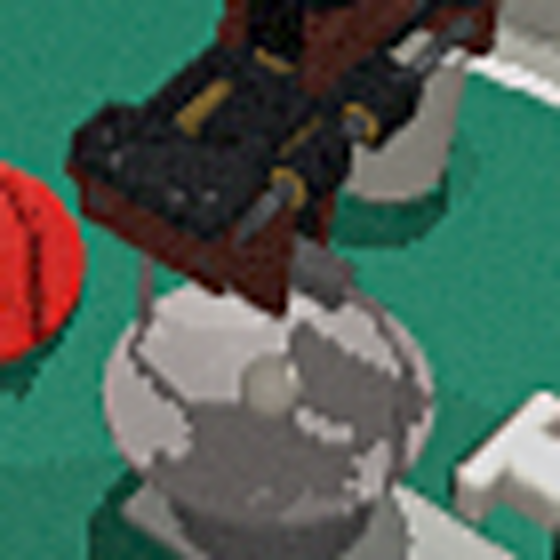

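The dish is off its rest and level, with the ball in the middle (crop ~(270,387)). Continue with the other 39 mm.

Request:
jog_arm(
  commands=[
    {"claw":0.0,"dx":0,"dy":0,"dz":-0.001,"twist":0},
    {"claw":0.0,"dx":0,"dy":0,"dz":-0.004,"twist":0},
    {"claw":0.0,"dx":0,"dy":0,"dz":-0.008,"twist":0},
    {"claw":0.0,"dx":0,"dy":0,"dz":-0.012,"twist":0},
    {"claw":0.0,"dx":0,"dy":0,"dz":-0.016,"twist":0},
  ],
)

```text
time: 12.0
tcp_pos: [0.4617, 0.22, 0.1711]
tcp_rot: [-3.135, 0.203, -0.0]
contact_force: [0.0, 0.3, -3.4]
grip_width: 0.156
finger_force: 35.0
```

Request:
jog_arm(
  commands=[
    {"claw":0.0,"dx":0,"dy":0,"dz":-0.004,"twist":0},
    {"claw":0.0,"dx":0,"dy":0,"dz":-0.008,"twist":0},
    {"claw":0.0,"dx":0,"dy":0,"dz":-0.012,"twist":0},
    {"claw":0.0,"dx":0,"dy":0,"dz":-0.016,"twist":0},
    {"claw":0.0,"dx":0,"dy":0,"dz":-0.019,"twist":0},
  ],
)

```text
time: 12.62
tcp_pos: [0.4616, 0.22, 0.1899]
tcp_rot: [-3.135, 0.204, -0.0]
contact_force: [-0.4, 0.7, -3.2]
grip_width: 0.155
finger_force: 35.0
```

Request:
jog_arm(
  commands=[
    {"claw":0.0,"dx":0,"dy":0,"dz":-0.002,"twist":0},
    {"claw":0.0,"dx":0,"dy":0,"dz":-0.0035,"twist":0},
    {"claw":0.0,"dx":0,"dy":0,"dz":-0.004,"twist":0},
    {"claw":0.0,"dx":0,"dy":0,"dz":-0.004,"twist":0},
  ],
)

```text
time: 13.12
tcp_pos: [0.4616, 0.2199, 0.1936]
tcp_rot: [3.135, -0.203, -0.0]
contact_force: [-0.6, 1.1, -3.1]
grip_width: 0.161
finger_force: 35.0
```

```bash
python3 -c "
from h import *
to(.4615,.2200,.1938,82.9)"
```

```text
pos [0.4616 0.2199 0.1936] head -7.43 tilt [-0.0001 -0.0001] shift [-0.0001 -0.0001 -0.0002] twist -90.33 q [-0.39  0.27 -0.2   1.98  0.07  0.9  -2.33] t 13.125 F [-0.6  1.1 -3.1] [ 0.04  0.03 -0.04] grip 0.014133722763508208 34.99938905239105
```

Request:
jog_arm(
  commands=[
    {"claw":0.0,"dx":0,"dy":0,"dz":0,"twist":-1},
    {"claw":0.0,"dx":0,"dy":0,"dz":0,"twist":-4},
    {"claw":0.0,"dx":0,"dy":0,"dz":0,"twist":-8},
    {"claw":0.0,"dx":0,"dy":0,"dz":0,"twist":-12},
    {"claw":0.0,"dx":0,"dy":0,"dz":0,"twist":-16},
  ],
)

```text
time: 13.75
tcp_pos: [0.4616, 0.2199, 0.1936]
tcp_rot: [3.132, 0.239, -0.0]
contact_force: [0.1, 0.8, -3.0]
grip_width: 0.156
finger_force: 35.0
```

Request:
jog_arm(
  commands=[
    {"claw":0.0,"dx":0,"dy":0,"dz":0,"twist":-4},
    {"claw":0.0,"dx":0,"dy":0,"dz":0,"twist":-8},
    {"claw":0.0,"dx":0,"dy":0,"dz":0,"twist":-12},
    {"claw":0.0,"dx":0,"dy":0,"dz":0,"twist":-16},
    {"claw":0.0,"dx":0,"dy":0,"dz":0,"twist":-20},
  ],
)

```text
time: 14.38
tcp_pos: [0.4616, 0.2199, 0.1936]
tcp_rot: [3.043, 0.78, -0.0]
contact_force: [0.3, -0.4, -2.8]
grip_width: 0.157
finger_force: 35.0
```

Request:
jog_arm(
  commands=[
    {"claw":0.0,"dx":0,"dy":0,"dz":0,"twist":-4},
    {"claw":0.0,"dx":0,"dy":0,"dz":0,"twist":-8},
    {"claw":0.0,"dx":0,"dy":0,"dz":0,"twist":-12},
    {"claw":0.0,"dx":0,"dy":0,"dz":0,"twist":-16},
    {"claw":0.0,"dx":0,"dy":0,"dz":0,"twist":-20},
  ],
)

```text
time: 15.0
tcp_pos: [0.4616, 0.2199, 0.1936]
tcp_rot: [2.862, 1.296, -0.0]
contact_force: [-0.2, -0.1, -2.0]
grip_width: 0.157
finger_force: 35.0
```

```bash
python3 -c "
from h import *
to(.4615,.2200,.1938,82.6)"
```

```text
pos [0.4616 0.2199 0.1936] head 48.74 tilt [-0.0001 -0.0001] shift [ 0.     -0.0002 -0.0002] twist -33.86 q [-0.25  0.29 -0.37  1.97  0.13  0.91 -1.41] t 15.0 F [-0.2 -0.1 -2. ] [ 0.01 -0.    0.06] grip 0.01378032492842577 34.99967336654663
```

Request:
jog_arm(
  commands=[
    {"claw":0.0,"dx":0,"dy":0,"dz":0,"twist":-4},
    {"claw":0.0,"dx":0,"dy":0,"dz":0,"twist":-8},
    {"claw":0.0,"dx":0,"dy":0,"dz":0,"twist":-12},
    {"claw":0.0,"dx":0,"dy":0,"dz":0,"twist":-16},
    {"claw":0.0,"dx":0,"dy":0,"dz":0,"twist":-20},
  ],
)

```text
time: 15.62
tcp_pos: [0.4616, 0.2198, 0.1936]
tcp_rot: [-2.593, -1.773, 0.0]
contact_force: [-0.3, 0.4, -2.8]
grip_width: 0.162
finger_force: 35.0
```

Request:
jog_arm(
  commands=[
    {"claw":0.0,"dx":0,"dy":0,"dz":0,"twist":-4},
    {"claw":0.0,"dx":0,"dy":0,"dz":0,"twist":-8},
    {"claw":0.0,"dx":0,"dy":0,"dz":0,"twist":-11},
    {"claw":0.0,"dx":0,"dy":0,"dz":0,"twist":-13},
    {"claw":0.0,"dx":0,"dy":0,"dz":0,"twist":-14},
  ],
)

```text
time: 16.25
tcp_pos: [0.4616, 0.2199, 0.1936]
tcp_rot: [-2.36, -2.074, 0.0]
contact_force: [-0.2, -0.2, -3.2]
grip_width: 0.157
finger_force: 35.0
```

Request:
jog_arm(
  commands=[
    {"claw":0.0,"dx":0,"dy":0,"dz":0,"twist":0},
    {"claw":0.0,"dx":0,"dy":0,"dz":0,"twist":0},
    {"claw":0.0,"dx":0,"dy":0,"dz":0,"twist":0},
  ],
)

```text
time: 16.62
tcp_pos: [0.4616, 0.22, 0.1937]
tcp_rot: [2.361, 2.073, 0.0]
contact_force: [0.9, 0.0, -3.1]
grip_width: 0.156
finger_force: 35.0
```

```bash
python3 - <<'E'
from h import *
to(.4615,.2200,.1938,82.6)
b=snap('scene');a=snap('top')
im=lambda s,c:cv2.resize(cv2.cvtColor(np.array(s['pixels']),cv2.COLOR_RGB2BGR)[c[1]:c[3],c[0]:c[2]],(400,400),interpolation=cv2.INTER_CUBIC)
cv2.imwrite('pics/s7.png',np.hstack([im(b,(245,75,345,175)),im(a,(140,130,220,210))]))
E
```

```text
pos [0.4616 0.22   0.1937] head 82.56 tilt [ 0. -0.] shift [ 0.     -0.0001 -0.0001] twist -0.04 q [-0.17  0.3  -0.47  1.96  0.17  0.92 -0.86] t 16.625 F [ 0.9  0.  -3.1] [-0.06 -0.12 -0.03] grip 0.013733239974727501 34.999330043792725
```

View pics/s7.png

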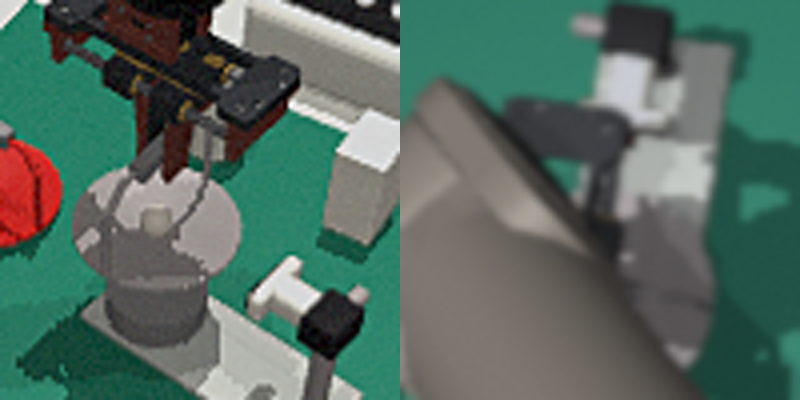

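The dish hangs level above its rest with the ball in its middle (scene crop ~(155,220)). The bail's open side faces the probe (270,290).

```bash
python3 - <<'E'
from h import *
b=snap('scene'); print(proj(b,(.4616,.22,.1185)),'seen',245+155/4,75+220/4)
print(r.job_done())
E
```

```text
[283.85177399 129.46464349] seen 283.75 130.0
the job is handed in; nothing more can be done
None
```

The isolator is turned to its on stop. The dish is held steady and level 60 mm above its rest, turned a quarter so the bail's open side faces the probe, with the ball in the middle, and the job is handed in (no verdict was returned).

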